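Test a relay module in the guarded jig

ROBOT

A 6-joint arm with a two-finger parallel gripper is mounted at the origin on the work surface. World frame = base frame: x ahead of the robot, y to its left, z up, the work surface at z = 0. Lengths are in m, angles in rad, forces in N, time in s.
With the tool pointing down it reaches from about 0.35 to 0.85 m from the base axis. Payload 8.1 kg.
Tool frame: the origin (TCP) lies on the centre line of the jaws, within the pads' length; the fingertips stand 25 mm ahead of it and the grasp point (between the pads) lies 6 mm ahead of it; z points along the fingers, y is the line along which they close (so a half turn about z gives the same grasp; the last joint's range is limited). The gripper opens to 85 mm and grips with 20 to 120 N. Pads are 22 mm wide; open, the fingers measure 114 mm over their backs; the gripper's body (76 mm by 85 mm) begins 54 mm behind the grasp point. The pads swing forward as they close: fully open they stand 13 mm farther back than shut.
Start: joints at [1.073, 0.13, 1.488, -0, 1.523, -0.085], TCP at [0.241, 0.55, 0.256] pointing down, gripper open.
Joint ranges: [-2.96, 2.96], [-0.89, 2.26], [0.02, 2.5], [-1.34, 4.48], [0, 2.73], [-2.66, 2.66]. Speed limits (rad/s): [2.39, 2.39, 2.79, 3.14, 3.14, 3.14].

INTERFACE

Orientations are given as a unit quaternion [w, x, y, z].
In Python, from rig import readout, imaging, ctrl gives the robot as it stands.
- The arm moves only by the tool send_rows, never from a script. Its argument "moves" is one flat list of numbers, 7 for each row, row after row: the gripper command: -1 is fully open, 1 is shut, values between are in proportion, then the shift along the tool's x, y, z scaled (see below), then the turn, a rotation vector about the tool's x, y, z scaled (see below). In form: [hand, x, y, z, rx, ry, rz, hand, x, y, z, rx, ry, rz, ...]. A call has 1 to 10 rows; each row is the pose to reach, as a shift and turn from the pose commanded when the call began, along the tool's axes at that moment, turning the shorter way round; what a row does not reach only later rows make up. The controller multiplies each number of a shift by 500 mm and each number of a turn by 180 degrees. A row lasts 1/10 s, in which the tool goes at most 50 mm and 8.59 degrees, less where a joint would pass 70% of its speed; a pose out of reach is approached as far as the arm can. A call with a number of a shift or a turn outside -1 to 1 is refused whole. A call with a gripper value outside its range is refused whole. The fingers move at their own pace and stop on an object; "grip_force" is the grip in N (left out, the last holds). Time passes only in rows, so rows that repeat a pose let the fingers close. It gives the time, the measured TCP pose, the force, the opening and the grip force at its end, in the units of the state.
- readout.read_state(): the state, without advancing time (a new reading comes with each control period).
- imaging.capture(name): name is "side" or "top"; returns a dict with "color" (384x512x3 uint8, red, green, blue), "camera_matrix" (3x3 intrinsics, pixels), "pose" (4x4, takes a point from camera to world coordinates). Camera axes: x right, y up, looking along -z (the intrinsics and any distortion apply to the point x, -y, -z); pixel columns grow to the right and rows downward; lengths in m; the calibration is good to about 2 mm. A picture is of the moment at which its call begins. There is no depth.
- ctrl.sign_off(): hands the job in; it is judged then, once.
The state is a dict: "clock": time; "qpos": joint angles; "joint_vel": joint speeds; "tau": joint torques, N m; "eef_pos": TCP position; "orientation": TCP orientation; "contact_force": force on the tool from outside, world axes, zero at the start; "ft_torque": the same for the moment, N m; "finger_gap": finger opening in m; "gripper_force": force on a finger pad.
Only numpy, scipy, OpenCV 4.12 (cv2) and the standard library are available. Lean on these libraries where they do the work, as an engineer would, in place of code of your own. Each camera call takes 0.05 s, during which the arm holds its last target. There are 200 camera calls.

TASK

Take the relay module (the one with the rectangular block on top) out of the parts bin, seat it flat in the nest of the test jig and let it go. Then flip the safety catch all the way over sideways, pull the jig's spring-loaded lever fully towards its front edge and keep holding it there with the fingers: the program finishes while holding the lever. Leave everything else where it is.

Things in the scene. Friction and masses are not known exactly. Their poses are not given: they have to be found in the camera images.
- jig: Fixed test jig, a grey box 180 (x) x 250 (y) x 45 mm high with a flat aluminium deck; origin at the centre of its underside on the table, z up, its -x side is its front (roughly towards the robot). The nest is on its +y half, lever and catch on its -y half. All jig offsets below are in this frame.
- nest (a point): Centre of the nest floor (the deck), at jig (0, 70, 45) mm, axes as the jig. The nest is a pocket 42 (x) x 56 mm (y), walls 10 mm high, 8 mm thick; its -y wall is a steel jaw 12 mm thick that moves up to 5.5 mm to +y as the lever is pulled. The module (36 x 50) fits with 3 mm to spare each side, long side along y, either way round.
- catch_hinge (a point): On the hinge axis of the safety catch (along the jig's x), at jig (19, -67, 53) mm, axes as the jig. The catch is a steel blade 8 mm thick (x), 30 mm wide (y) and 60 mm tall that stands in front of the lever stem and blocks it; it is hinged at its lower -y corner.
- catch_tab (a point): Centre of the free part of the catch's finger tab, a square steel bar 14 x 14 mm that sticks out 45 mm from near the blade's top towards the jig's front (-x); it spans 17 mm to -x and 28 mm to +x of this point. With the catch at 0, this point lies 32 mm in -x, 15 mm in +y and 45 mm in z from the hinge. Axes turn with the catch.
- catch (a joint): Catch angle, rad: 0 closed (upright, blocking the lever), grows as the top swings sideways to the jig's -y about the hinge, 1.5 lying over on its stop. Stiff hinge: stays where it is left, takes about 1 N at the tab. It starts between 0 and 0.2.
- handle: The lever: steel stem 12 mm in diameter with a black ball knob on its end. Origin on the pivot axis (along the jig's y), at jig (30, -50, 55) mm; with the lever at rest its axes are those of the jig, and they turn with it.
- knob (a point): Centre of the lever's ball knob, 26 mm in diameter, 80 mm from the pivot. At rest the stem leans 0.2 rad from upright to the jig's +x (away from its front).
- lever (a joint): Lever angle, rad: 0 at rest, grows as the knob is pulled to the jig's front (-x), 0.85 at its stop (leaning 0.65 rad to the front). A spring returns it when let go; at the stop it takes about 6 N at the knob. With the catch closed it can be moved only about 0.2 rad.
- bin: Fixed grey parts bin 100 (x) x 220 (y) x 25 mm high, walls 4 mm, floor 4 mm thick, two dividers across y give three compartments side by side along its y, 72 mm apart, one module in each. Origin at the centre of its underside.
- relay: Relay module, the one to test: white base 36 (x) x 50 (y) x 18 mm high, on it a black rectangular block 20 (x) x 34 (y) x 32 mm, 50 mm tall in all, 60 g. Origin at the centre of its underside. It may be in any compartment; its y lies roughly along the bin's y.
- pot: Another module in the bin, leave it: same white base with one round black cylinder 22 mm in diameter, 50 mm tall in all. Origin at the centre of its underside.
- posts: Another module in the bin, leave it: same white base with two thin black posts 10 mm in diameter, 46 mm tall in all. Origin at the centre of its underside.
- adapter: White round plug adapter, 44 mm in diameter, 54 mm tall with its pins, standing between the jig and the bin. Leave it. Origin at the centre of its underside.
- screwdriver: Screwdriver lying behind the jig and bin. Leave it.
- meter: Black hand multimeter 75 x 150 x 34 mm lying behind the jig and bin. Leave it. Origin at the centre of its underside.
- carton: White carton 100 x 130 x 70 mm on the right. Leave it. Origin at the centre of its underside.
- spool: Grey spool 56 mm in diameter, 50 mm tall on the left. Leave it. Origin at the centre of its underside.
There are look-alikes about, which are no part of the job. Leave any blue or purple look-alike of the relay alone.

How it is judged:
By the outcome, as a careful person would: the job done as asked, in the order asked, and still so for the second after the job is handed in, while the arm keeps its last pose, push and grip.
It also fails if it takes over 69 s, if anything falls off the work surface, if the arm or the gripper's body presses on something with over 40 N, if the wrist force passes 120 N, or if a joint passes its speed limit or range.

## Working session

There is one attempt and no reset: what is moved stays moved. The work goes in short steps, Python scripts to look and compute and a tool call to move; the robot and the scene stay as the last step left them, time stands still between calls to the robot, and variables do not carry over. Pictures are saved under pics/ and viewed, at most 10 in all, crops included, and the job is handed in when it is done.

Besides the shell and the picture viewer there is one more tool, called in YAML: its name, and indented under it one key for each argument. send_rows: Moves the arm, as the interface text tells. Its arguments: {"type":"object","properties":{"moves":{"type":"array","items":{"type":"number"}},"grip_force":{"type":"number"}},"required":["moves"]}

```bash
mkdir -p pics; ls
python3 - <<'E'
from rig import readout, imaging
import cv2,numpy as np,pickle
s=readout.read_state();print(s['eef_pos'],s['orientation'],s['clock'])
for n in('side','top'):
    d=imaging.capture(n);pickle.dump(d,open(n+'0.pkl','wb'))
    print(n,d['camera_matrix'].tolist(),np.round(d['pose'],3).tolist(),[k for k in d])
    cv2.imwrite(f'pics/{n}0.png',cv2.resize(d['color'][:,:,::-1],(800,600),interpolation=cv2.INTER_CUBIC))
E
```

```text
pics
[0.24042921 0.54914594 0.25522404] [-2.71350990e-04  2.04937199e-01  9.78774664e-01 -9.10211957e-04] 0.0
side [[413.15406990590685, 0.0, 257.57371457690846], [0.0, 413.15406990590685, 194.444314218228], [0.0, 0.0, 1.0]] [[0.837, 0.379, -0.394, 0.053], [-0.547, 0.597, -0.587, -0.738], [0.013, 0.707, 0.707, 1.015], [0.0, 0.0, 0.0, 1.0]] ['color', 'camera_matrix', 'pose']
top [[461.1363851816951, 0.0, 251.78454303714742], [0.0, 461.1363851816951, 185.7306731516191], [0.0, 0.0, 1.0]] [[-0.008, 0.988, -0.153, 0.373], [-1.0, -0.008, 0.002, -0.003], [0.001, 0.153, 0.988, 1.508], [0.0, 0.0, 0.0, 1.0]] ['color', 'camera_matrix', 'pose']
```

View pics/side0.png

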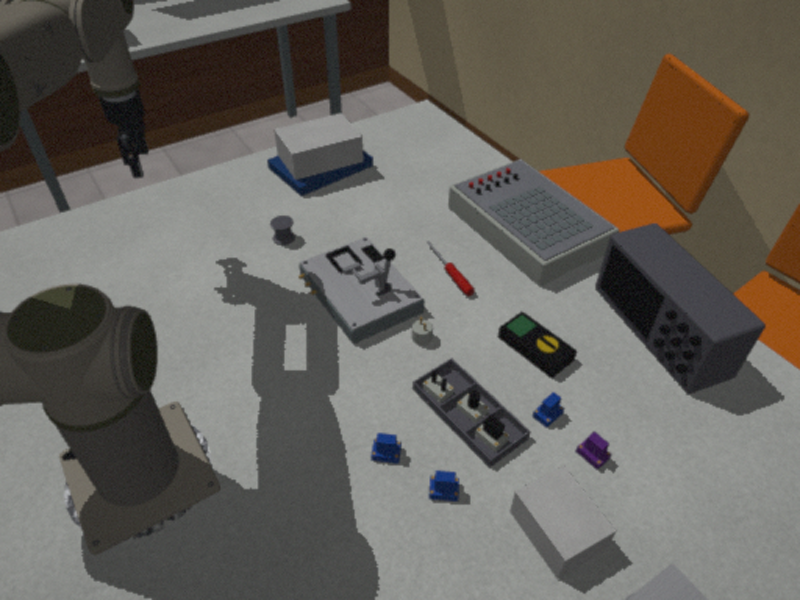

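View pics/top0.png

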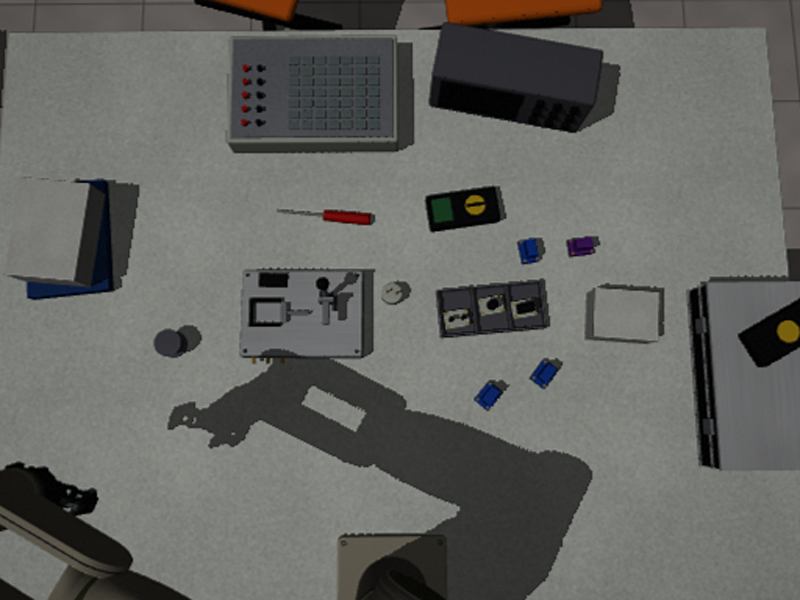

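The side view shows the jig around (362,287) and the bin around (470,410). The relay candidates are the block in the bin compartment at side (493,430) / top (526,307), and blue/purple look-alikes at side (386,447), (445,486), (549,408), (594,450). Only the one in the bin is black on white with a rectangular block. I'll confirm it with one enlarged crop.

Run:
```python
import cv2,numpy as np,pickle
t=pickle.load(open('top0.pkl','rb'))['color'][:,:,::-1];s=pickle.load(open('side0.pkl','rb'))['color'][:,:,::-1]
a=cv2.resize(t[165:235,150:355],None,fx=3.9,fy=3.9,interpolation=cv2.INTER_CUBIC)
b=cv2.resize(s[145:300,188:343],(320,320),interpolation=cv2.INTER_CUBIC)
b=np.hstack([cv2.resize(s[148:222,190:275],(372,324),interpolation=cv2.INTER_CUBIC),cv2.resize(s[225:300,260:345],(367,324),interpolation=cv2.INTER_CUBIC)])
c=np.zeros((600,800,3),np.uint8);c[:a.shape[0],:a.shape[1]]=a;c[274:274+324,:b.shape[1]]=b
c=np.clip(c.astype(float)*1.6,0,255).astype(np.uint8)
cv2.imwrite('pics/crop0.png',c)
```

```text
(no output)
```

View pics/crop0.png

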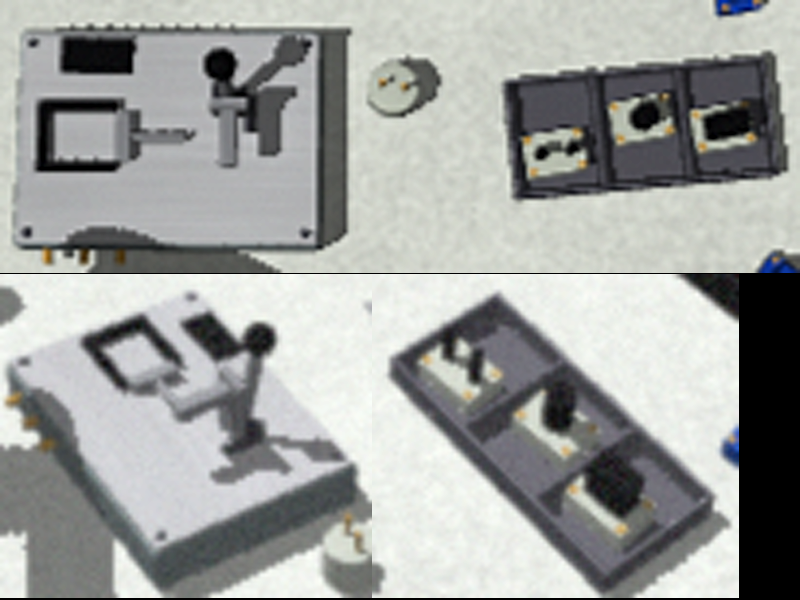

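The crop confirms it: the relay is the black rectangular block on a white base in the bin's right compartment, around crop (728,122). Next is measuring.

```bash
cat > h.py <<'E'
import numpy as np,cv2,pickle
def load(n): return pickle.load(open(n+'.pkl','rb'))
def ray(d,uv):
    uv=np.atleast_2d(uv).astype(float);K=d['camera_matrix'];P=d['pose']
    v=np.c_[(uv[:,0]-K[0,2])/K[0,0],-(uv[:,1]-K[1,2])/K[1,1],-np.ones(len(uv))]
    return P[:3,3],v@P[:3,:3].T
def plane(d,uv,z):
    o,v=ray(d,uv);return o+v*((z-o[2])/v[:,2:3])
def proj(d,p):
    K=d['camera_matrix'];P=d['pose'];c=(np.atleast_2d(p)-P[:3,3])@P[:3,:3]
    return np.c_[K[0,0]*c[:,0]/-c[:,2]+K[0,2],-K[1,1]*c[:,1]/-c[:,2]+K[1,2]]
def tri(d1,u1,d2,u2):
    A=[];b=[]
    for d,u in((d1,u1),(d2,u2)):
        o,v=ray(d,u);v=v[0]/np.linalg.norm(v);M=np.eye(3)-np.outer(v,v);A.append(M);b.append(M@o)
    x=np.linalg.lstsq(np.vstack(A),np.hstack(b),rcond=None)[0]
    return x
def blobs(m,amin=8):
    n,l,st,c=cv2.connectedComponentsWithStats(m.astype(np.uint8),connectivity=4)
    return [(i,st[i].tolist(),np.round(c[i],2).tolist()) for i in range(1,n) if st[i][4]>=amin],l
E
python3 - <<'E'
from h import *
t=load('top0');s=load('side0')
g=t['color'].astype(int).mean(2);gs=s['color'].astype(int).mean(2)
c=g[165:235,150:355]
np.set_printoptions(linewidth=400)
print('relay top region');print(g[186:208,322:352].astype(int))
print('nest');print(g[186:212,156:200].astype(int))
E
```

```text
relay top region
[[ 40  36  40  28  19  43  49  49  48  50  49  50  48  50  50  49  48  48  49  48  49  50  40  22  49  53  49  66 119 132]
 [ 38  35  41  28  18  43  51  49  49  49  49  49  48  49  49  48  49  49  49  50  48  49  40  26  50  54  53  49 116 133]
 [ 20  29  47  31  18  45  52  50  49  49  49  50  49  50  49  48  49  48  49  50  50  51  42  28  54  48  52  50 117 134]
 [ 16  27  48  31  19  24  45  51  49  49  48  49  50  48  50  49  49  49  51  51  51  51  49  29  48  38  48  48 118 134]
 [ 18  25  46  35  21  18  43  49  49  49  48  47  49  50  49  48  49  50  31  26  27  30  29  17  43  40  46  46 115 135]
 [ 19  13  43  35  21  16  44  51  49  48  48  46  29  24  39  55  82  61  38  31  22  19  20  12  32  42  48  49 115 133]
 [ 22  12  41  38  21  15  40  28  26  43  83 111 112 109  68  42  44  33  23  27  23  22  21  14  25  39  50  50 119 132]
 [ 29  14  39  37  33  90 100 109 106 109  95  67  58  54  31  14   9   8   7  10  21  21  21  15  22  53  55  49 115 132]
 [ 29  15  33  35  42  89  88 105  81  53  38  14   6   6   3   8   7   4   4   6  23  24  22  17  
[... 1120 characters left out ...]
4  53  47]
 [ 51  50  36  35  41  27  34  59  55  51  48  46  45  45  48  48  49  49  49  49  49  49  50  50  41  27  57  51  50  47]
 [ 51  51  40  31  46  30  21  42  48  49  48  49  49  49  48  50  49  50  50  49  50  49  49  51  49  30  54  40  46  50]
 [ 51  50  50  35  47  31  18  44  50  50  50  50  50  49  50  51  50  48  49  49  50  49  50  49  50  32  47  41  48  49]
 [ 50  50  50  33  45  33  20  45  51  50  49  49  50  51  50  50  50  50  50  51  51  51  50  52  53  32  36  42  49  48]]
nest
[[105 110 109 ... 111 111 110]
 [108 111 111 ... 109 109 109]
 [109 112 110 ... 109 110 109]
 ...
 [109 108 104 ... 110 112 112]
 [108 109 108 ... 111 110 111]
 [109 108 109 ... 110 109 111]]
```

Run:
```python
from h import *
t=load('top0');s=load('side0')
for n,d,(r0,r1,c0,c1) in(('top',t,(175,215,275,356)),('side',s,(225,300,260,345))):
    im=d['color'].astype(int)[r0:r1,c0:c1];m=(im[...,0]-im[...,2]>25)
    w=np.clip(im[...,0]-im[...,2]-12,0,None)
    b,l=blobs(m,1)
    for i,st,c in b:
        x0,y0=int(c[0])-2,int(c[1])-2
        yy,xx=np.mgrid[max(y0,0):y0+6,max(x0,0):x0+6];ww=w[np.clip(yy,0,w.shape[0]-1),np.clip(xx,0,w.shape[1]-1)]
        u=[(xx*ww).sum()/ww.sum()+c0,(yy*ww).sum()/ww.sum()+r0]
        print(n,'gold',np.round(u,2),st[4],np.round(plane(d,u,.022)[0],4))
for n,d,(r0,r1,c0,c1) in(('top',t,(168,235,152,242)),('side',s,(148,222,190,275))):
    g=d['color'].astype(float).mean(2)
    gg=g[r0:r1,c0:c1];b,l=blobs(gg<75,2)
    for i,st,c in b:
        u=np.array(c)+[c0,r0];print(n,'dark',np.round(u,2),st[2:],np.round(plane(d,u,.045)[0],4))
```

```text
top gold [319.79 189.36] 2 [ 0.5888 -0.2278  0.022 ]
top gold [307.02 191.97] 5 [ 0.5806 -0.1859  0.022 ]
top gold [328.   193.93] 5 [ 0.5736 -0.254   0.022 ]
top gold [321.16 197.73] 5 [ 0.5613 -0.2314  0.022 ]
top gold [297.41 198.38] 4 [ 0.5598 -0.1542  0.022 ]
top gold [308.65 200.07] 5 [ 0.554  -0.1905  0.022 ]
top gold [342.07 199.71] 4 [ 0.5543 -0.2991  0.022 ]
top gold [284.69 200.45] 4 [ 0.5534 -0.1127  0.022 ]
top gold [329.65 202.11] 5 [ 0.5468 -0.2585  0.022 ]
top gold [298.87 206.51] 5 [ 0.5333 -0.1583  0.022 ]
top gold [286.37 208.57] 4 [ 0.5269 -0.1177  0.022 ]
side gold [272.31 244.35] 4 [ 0.5269 -0.1166  0.022 ]
side gold [288.28 247.54] 3 [ 0.5606 -0.1525  0.022 ]
side gold [281.7  252.56] 4 [ 0.533  -0.1571  0.022 ]
side gold [293.97 256.99] 3 [ 0.5541 -0.1899  0.022 ]
side gold [343.   262.95] 1 [ 0.6623 -0.2845  0.022 ]
side gold [304.46 265.49] 4 [ 0.5616 -0.2307  0.022 ]
side gold [306.22 274.41] 4 [ 0.547  -0.2578  0.022 ]
side gold [323.42 277.97] 1 [ 0.5808 -0.2937  0.022 ]
side gold [317.2 283.6] 5 [ 0.5541 -0.2986  0.022 ]
top dark [186.47 172.19] [44, 3, 
[... 1383 characters left out ...]
 ]
side dark [192.25 196.25] [3, 2, 4] [0.407  0.1759 0.045 ]
side dark [192.71 200.57] [5, 3, 7] [0.3992 0.1573 0.045 ]
side dark [199.5 201.5] [2, 2, 4] [0.4159 0.1417 0.045 ]
side dark [203.5 203. ] [2, 1, 2] [0.4237 0.1287 0.045 ]
side dark [207.  205.5] [1, 2, 2] [0.428  0.1128 0.045 ]
side dark [197.  208.5] [1, 2, 2] [0.3948 0.1182 0.045 ]
side dark [201.33 209.67] [2, 2, 3] [0.4041 0.1063 0.045 ]
side dark [208.  210.5] [1, 4, 4] [0.4203 0.0917 0.045 ]
side dark [200.5 212. ] [2, 1, 2] [0.3971 0.0987 0.045 ]
side dark [198.9 214.9] [5, 3, 10] [0.3871 0.0904 0.045 ]
side dark [270.27 217.25] [10, 8, 56] [ 0.5716 -0.0389  0.045 ]
side dark [233.5 220. ] [2, 3, 4] [0.4682 0.0134 0.045 ]
```

Run:
```python
from h import *
t=load('top0');s=load('side0')
pts=[(.635,.2955),(.479,.2967),(.4757,.0707),(.633,.070)]
for n,d in(('top',t),('side',s)):
    g=d['color'].astype(float).mean(2);R=[]
    for p in pts:
        u=proj(d,[*p,.045])[0]
        for it in range(4):
            cx,cy=np.round(u).astype(int);yy,xx=np.mgrid[cy-3:cy+4,cx-3:cx+4];v=g[yy,xx];bg=np.median(v)
            w=np.clip(bg-12-v,0,None)*(np.hypot(xx-u[0],yy-u[1])<3.2)
            if w.sum()<1:break
            u=np.array([(xx*w).sum(),(yy*w).sum()])/w.sum()
        R.append(plane(d,u,.045)[0]);print(n,np.round(u,2),np.round(R[-1],4),int(w.sum()))
# nest: inner floor bright blob & outer black
g=t['color'].astype(int)
print(g.mean(2)[188:212,157:190].astype(int).tolist().__str__().replace('],','],\n'))
```

```text
top [158.13 175.32] [0.6355 0.2951 0.045 ] 261
top [156.47 224.36] [0.4777 0.2967 0.045 ] 334
top [230.4  224.61] [0.4749 0.0625 0.045 ] 436
top [228.24 176.09] [0.6311 0.0692 0.045 ] 43
side [233.24 152.81] [0.6363 0.2975 0.045 ] 119
side [193.85 168.94] [0.4731 0.2946 0.045 ] 292
side [229.22 211.91] [0.4742 0.0501 0.045 ] 0
side [265.59 188.6 ] [0.6314 0.0764 0.045 ] 54
[[112, 110, 113, 112, 112, 111, 112, 112, 112, 112, 111, 112, 111, 111, 110, 111, 111, 110, 111, 110, 109, 110, 110, 108, 109, 109, 109, 109, 109, 109, 110, 109, 109],
 [113, 113, 113, 115, 117, 117, 118, 117, 116, 117, 117, 116, 116, 115, 117, 115, 115, 115, 115, 115, 115, 115, 114, 113, 112, 111, 110, 110, 109, 108, 109, 110, 111],
 [112, 113, 96, 76, 59, 53, 54, 54, 54, 54, 54, 52, 54, 54, 52, 53, 54, 53, 52, 53, 53, 52, 57, 62, 61, 100, 112, 111, 111, 110, 111, 111, 111],
 [111, 114, 76, 33, 11, 10, 7, 8, 7, 7, 9, 9, 7, 7, 7, 9, 7, 10, 8, 10, 9, 8, 7, 37, 40, 98, 112, 110, 110, 111, 111, 111, 110],
 [110, 112, 61, 15, 3, 6, 3, 3, 2, 0, 1, 0, 3, 3, 0, 1, 1, 3, 2, 3, 5, 3, 0, 33, 41, 98, 115, 113, 111, 111, 110, 
[... 2154 characters left out ...]
5, 5, 5, 5, 4, 6, 5, 3, 4, 3, 2, 9, 33, 92, 106, 109, 110, 109, 109, 108, 110, 108],
 [110, 91, 33, 1, 1, 0, 0, 0, 0, 0, 0, 0, 1, 0, 0, 0, 0, 0, 0, 0, 0, 0, 28, 88, 110, 111, 110, 108, 109, 109, 109, 110, 109],
 [108, 104, 99, 98, 99, 97, 99, 98, 98, 98, 98, 98, 98, 98, 98, 100, 99, 101, 100, 100, 101, 100, 101, 110, 111, 111, 110, 110, 112, 110, 111, 110, 111],
 [109, 108, 111, 111, 109, 110, 111, 110, 110, 110, 111, 111, 111, 111, 112, 112, 111, 112, 113, 112, 113, 112, 112, 111, 111, 110, 110, 111, 110, 111, 111, 110, 111],
 [108, 109, 109, 109, 109, 108, 108, 109, 108, 109, 110, 110, 109, 109, 110, 109, 109, 110, 110, 110, 109, 110, 110, 110, 108, 109, 109, 108, 109, 108, 110, 109, 109]]
```

Run:
```python
from h import *
t=load('top0')
f=lambda c,r,z:plane(t,(c,r),z)[0]
print('x:',f(172,208.6,.045)[0]+.029,f(172,189.94,.055)[0]-.029,f(172,193.6,.045)[0]-.021,f(172,205.9,.055)[0]+.021)
print('y:',f(159.02,199,.055)[1]-.036,f(163.6,199,.045)[1]-.028, 'jawright',f(182.5,199,.055)[1])
s=load('side0');g=s['color'].astype(float).mean(2)
# knob: darkest round blob in both
for n,d,(r0,r1,c0,c1) in(('top',t,(172,190,198,216)),('side',s,(155,172,238,258))):
    gg=d['color'].astype(float).mean(2)[r0:r1,c0:c1];m=gg<28
    b,l=blobs(m,5)
    for i,st,c in b: print(n,np.array(c)+[c0,r0],st)
    print(gg.astype(int).tolist().__str__().replace('],','],\n'))
J=np.array([.5555,.1815]);yaw=-.011
```

```text
x: 0.5564097931125657 0.5570210300011998 0.5546458496649779 0.5559402433517748
y: 0.2524811383309195 0.2478555494302456 jawright 0.2139643566139516
top [206.14 181.46] [5, 6, 7, 10, 50]
top [211.18 188.45] [11, 15, 6, 3, 11]
[[62, 62, 42, 56, 69, 72, 73, 54, 65, 74, 76, 54, 67, 76, 75, 74, 75, 74],
 [73, 74, 81, 78, 76, 77, 78, 79, 80, 78, 78, 74, 62, 68, 73, 73, 79, 75],
 [107, 108, 109, 109, 107, 107, 107, 108, 107, 107, 106, 107, 104, 105, 106, 106, 107, 106],
 [111, 112, 111, 111, 110, 111, 110, 111, 112, 112, 112, 112, 112, 112, 111, 111, 112, 110],
 [109, 109, 110, 110, 111, 112, 114, 115, 117, 117, 115, 113, 112, 112, 112, 112, 112, 112],
 [109, 109, 109, 110, 111, 115, 81, 69, 56, 50, 80, 109, 113, 112, 111, 110, 112, 112],
 [110, 109, 109, 111, 115, 75, 27, 17, 7, 3, 22, 55, 104, 112, 111, 111, 111, 110],
 [111, 111, 112, 115, 74, 22, 2, 2, 4, 2, 0, 7, 100, 117, 113, 113, 112, 113],
 [108, 109, 110, 113, 52, 2, 5, 5, 6, 4, 2, 0, 53, 102, 113, 112, 111, 112],
 [108, 107, 108, 113, 50, 0, 10, 8, 9, 6, 3, 0, 34, 98, 112, 111, 110, 111],
 [110, 111, 110, 115, 51, 1, 8, 9, 5, 7, 
[... 1593 characters left out ...]
 28, 67, 137, 147, 151, 152, 149],
 [31, 25, 20, 26, 22, 25, 40, 60, 60, 29, 20, 20, 34, 53, 110, 142, 149, 153, 154, 150],
 [45, 25, 22, 37, 41, 53, 87, 118, 107, 61, 28, 36, 81, 98, 134, 146, 148, 150, 152, 148],
 [81, 49, 58, 80, 87, 116, 123, 122, 107, 68, 54, 66, 117, 143, 148, 146, 145, 146, 147, 149],
 [122, 94, 113, 114, 123, 127, 130, 124, 95, 66, 58, 73, 131, 149, 150, 148, 150, 147, 149, 150],
 [130, 112, 112, 104, 112, 125, 130, 125, 86, 60, 57, 74, 124, 138, 144, 147, 147, 142, 146, 147],
 [128, 115, 85, 99, 101, 114, 123, 114, 82, 59, 54, 79, 124, 133, 139, 142, 146, 144, 147, 148],
 [127, 114, 77, 83, 98, 100, 103, 108, 77, 56, 63, 102, 127, 130, 133, 141, 146, 147, 148, 148]]
```

Run:
```python
from h import *
t=load('top0');s=load('side0')
print(tri(t,(206.1,181.5),s,(249.0,162.3)))
J=np.array([.5556,.183]);a=-.01;R=np.array([[np.cos(a),-np.sin(a)],[np.sin(a),np.cos(a)]])
def W(x,y,z):return np.r_[J+R@np.array([x,y])/1e3,z/1e3]
print('knob',W(45.9,-50,133.4),'tab0',W(-13,-52,98),proj(t,W(-13,-52,98)),proj(s,W(-13,-52,98)),proj(t,W(45.9,-50,133.4)),proj(s,W(45.9,-50,133.4)))
for th in(0,.1,.2):
    c,q=np.cos(th),np.sin(th)
    for dx in(-49,-4):
        p=W(19+dx,-67+15*c-45*q+0, 53+15*q*-1*-1*0+45*c+15*q*0+(-0))
        # rotate toward -y: y' = y c - z s ; z' = y s + z c
        y=15*c-45*q;z=15*q+45*c
        p=W(19+dx,-67+y,53+z);print(th,dx,np.round(p,4),proj(t,p).round(1),proj(s,p).round(1))
g=t['color'].astype(int).mean(2);print(g[182:212,196:222].astype(int).tolist().__str__().replace('],','],\n'))
```

```text
[0.59949138 0.13121842 0.13611695]
knob [0.60099771 0.13254351 0.1334    ] tab0 [0.54208066 0.1311326  0.098     ] [[207.28693942 201.75164343]] [[234.02494991 177.33121803]] [[205.83610644 180.99123433]] [[249.00411505 162.57245023]]
0 -49 [0.5251 0.1313 0.098 ] [[207.2 207.3]] [[229.5 179.2]]
0 -4 [0.5701 0.1309 0.098 ] [[207.4 192.7]] [[241.4 174.3]]
0.1 -49 [0.525  0.1267 0.0993] [[208.6 207.2]] [[230.2 179.7]]
0.1 -4 [0.57   0.1263 0.0993] [[208.9 192.7]] [[242.1 174.8]]
0.2 -49 [0.525  0.1221 0.1001] [[210.1 207.2]] [[230.9 180.4]]
0.2 -4 [0.57   0.1216 0.1001] [[210.4 192.7]] [[242.8 175.4]]
[[110, 110, 110, 111, 110, 115, 51, 1, 8, 9, 5, 7, 3, 0, 60, 105, 111, 111, 112, 115, 81, 50, 44, 46, 45, 43],
 [110, 110, 110, 109, 111, 115, 68, 16, 2, 6, 5, 3, 0, 0, 92, 114, 112, 114, 118, 82, 50, 46, 48, 47, 44, 91],
 [111, 110, 110, 110, 111, 113, 109, 51, 2, 0, 3, 1, 0, 31, 103, 118, 116, 118, 83, 52, 46, 48, 48, 44, 94, 114],
 [110, 109, 110, 110, 110, 110, 112, 105, 81, 36, 8, 10, 13, 68, 108, 115, 116, 83, 51, 45, 47, 44, 42, 91, 114, 115],
 [110, 111, 111, 110, 110, 110, 111, 11
[... 2399 characters left out ...]
113, 114, 113, 114, 114, 116, 115, 114],
 [108, 107, 109, 109, 108, 109, 108, 109, 110, 106, 85, 61, 53, 46, 69, 104, 112, 111, 112, 111, 112, 113, 113, 114, 114, 112],
 [109, 110, 109, 109, 109, 109, 110, 111, 110, 111, 108, 103, 101, 101, 104, 110, 111, 109, 112, 111, 111, 110, 112, 111, 112, 110],
 [112, 110, 112, 112, 112, 112, 112, 111, 112, 111, 112, 112, 112, 114, 114, 112, 112, 113, 113, 113, 113, 113, 114, 113, 113, 113],
 [112, 111, 110, 111, 111, 112, 112, 112, 111, 112, 113, 112, 112, 112, 112, 112, 112, 114, 112, 112, 112, 112, 111, 112, 112, 112],
 [111, 110, 109, 111, 111, 111, 112, 111, 111, 111, 111, 111, 112, 111, 112, 113, 113, 112, 111, 113, 113, 112, 113, 113, 113, 112]]
```

```bash
cat > m.py <<'E'
import sys,numpy as np
from scipy.spatial.transform import Rotation as Ro
from rig import readout
# usage: m.py x y z yawy [tilt: rotate fingers about tool y]
def pose(yaw,tilt=0):
    y=np.array([np.cos(yaw),np.sin(yaw),0]);z=np.array([0,0,-1.]);x=np.cross(y,z)
    return Ro.from_matrix(np.c_[x,y,z])*Ro.from_euler('y',tilt)
s=readout.read_state();q=s['orientation'];R=Ro.from_quat([*q[1:],q[0]]);p=np.array(s['eef_pos'])
a=[float(v) for v in sys.argv[1:]]
d=R.inv().apply(np.array(a[:3])-p)
r=(R.inv()*pose(*a[3:])).as_rotvec()
print('at',p.round(4),'yaw',np.arctan2(*R.as_matrix()[[1,0],1]).round(4),'j',np.round(s['qpos'],2),'F',np.round(s['contact_force'],1),'gap',s['finger_gap'],'t',s['clock'])
print('row',(d/.5).round(4).tolist(),(r/np.pi).round(4).tolist(),'rows>=',np.ceil(max(np.linalg.norm(d)/.05,np.degrees(np.linalg.norm(r))/8.59)))
E
python3 m.py .42 .12 .22 .6; python3 m.py .564 -.2765 .18 .17
```

```text
at [0.2405 0.5492 0.2553] yaw 1.158 j [ 1.07  0.13  1.49 -0.    1.52 -0.09] F [ 1.   0.  -0.7] gap 0.08564869730318585 t 0.1
row [-0.6733, -0.6422, 0.0717] [-0.0005, 0.0001, 0.1776] rows>= 10.0
at [0.2405 0.5492 0.2553] yaw 1.158 j [ 1.07  0.13  1.49 -0.    1.52 -0.09] F [ 1.   0.  -0.7] gap 0.08564869730318585 t 0.1
row [-1.2552, -1.2529, 0.1526] [-0.0005, 0.0002, 0.3145] rows>= 18.0
```

send_rows:
  moves: [-1,-0.67,-0.64,0.07,0,0,0.178,-1,-0.67,-0.64,0.07,0,0,0.178,-1,-0.67,-0.64,0.07,0,0,0.178,-1,-0.67,-0.64,0.07,0,0,0.178,-1,-0.67,-0.64,0.07,0,0,0.178,-1,-0.67,-0.64,0.07,0,0,0.178,-1,-0.67,-0.64,0.07,0,0,0.178,-1,-0.67,-0.64,0.07,0,0,0.178,-1,-0.67,-0.64,0.07,0,0,0.178,-1,-0.67,-0.64,0.07,0,0,0.178]
  grip_force: 40

```text
clock: 1.1
eef_pos: [0.4199, 0.1181, 0.2206]
orientation: [0.0, 0.469, 0.883, -0.001]
contact_force: [0.2, 1.8, -0.1]
finger_gap: 0.0857
gripper_force: 0.0
```

```bash
python3 m.py .564 -.2765 .14 .17
```

```text
at [0.4199 0.1181 0.2206] yaw 0.5949 j [ 0.16 -0.31  1.97 -0.    1.48 -0.44] F [ 0.2  1.8 -0.1] gap 0.08571473409039104 t 1.1
row [-0.8149, -0.2033, 0.1623] [-0.0003, 0.0004, 0.1352] rows>= 9.0
```

send_rows:
  moves: [-1,-0.815,-0.203,0.162,0,0,0.135,-1,-0.815,-0.203,0.162,0,0,0.135,-1,-0.815,-0.203,0.162,0,0,0.135,-1,-0.815,-0.203,0.162,0,0,0.135,-1,-0.815,-0.203,0.162,0,0,0.135,-1,-0.815,-0.203,0.162,0,0,0.135,-1,-0.815,-0.203,0.162,0,0,0.135,-1,-0.815,-0.203,0.162,0,0,0.135,-1,-0.815,-0.203,0.162,0,0,0.135,-1,-0.815,-0.203,0.162,0,0,0.135]

```text
clock: 2.1
eef_pos: [0.5644, -0.275, 0.1382]
orientation: [-0.001, 0.644, 0.765, -0.001]
contact_force: [-0.8, 0.9, -0.1]
finger_gap: 0.0854
gripper_force: 0.0
```

```bash
python3 m.py .564 -.2765 .052 .17
```

```text
at [ 0.5644 -0.275   0.1382] yaw 0.1712 j [-0.53  0.29  1.53 -0.    1.33 -0.71] F [-0.8  0.9 -0.1] gap 0.08537249842280414 t 2.1
row [-0.0029, -0.001, 0.1724] [-0.0006, -0.0002, 0.0004] rows>= 2.0
```

send_rows:
  moves: [-1,-0.003,0,0.09,0,0,0,-1,-0.003,0,0.13,0,0,0,-1,-0.003,0,0.155,0,0,0,-1,-0.003,0,0.172,0,0,0,-1,-0.003,0,0.172,0,0,0]

```text
clock: 2.6
eef_pos: [0.565, -0.2725, 0.0537]
orientation: [-0.001, 0.643, 0.766, -0.0]
contact_force: [0.1, -1.0, -0.8]
finger_gap: 0.0852
gripper_force: 0.0
```

```bash
python3 m.py .564 -.2765 .052 .17
python3 - <<'E'
from rig import imaging
import cv2,numpy as np
a=imaging.capture('top')['color'][165:240,270:370,::-1];b=imaging.capture('side')['color'][205:305,250:350,::-1]
c=np.hstack([cv2.resize(a,(400,300),interpolation=2),cv2.resize(b,(400,400),interpolation=2)[50:350]])
cv2.imwrite('pics/pre.png',np.clip(c*1.7,0,255).astype(np.uint8))
E
```

```text
at [ 0.565  -0.2725  0.0537] yaw 0.1752 j [-0.53  0.38  1.58  0.    1.18 -0.71] F [ 0.1 -1.  -0.8] gap 0.08516529840292393 t 2.6
row [-0.0075, -0.0033, 0.0034] [-0.0003, -0.0003, 0.0016] rows>= 1.0
```

View pics/pre.png

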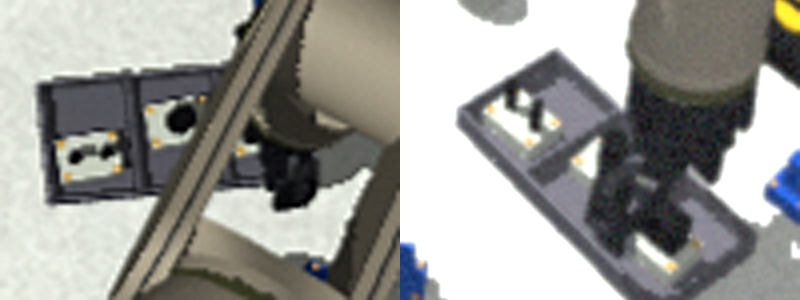

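The crop shows the fingers either side of the block at around (650,215), just above the base. I'll recheck the position reading before closing.

```bash
python3 m.py .564 -.2765 .052 .17
```

```text
at [ 0.5661 -0.2733  0.0556] yaw 0.175 j [-0.53  0.38  1.58  0.    1.18 -0.71] F [0.8 0.2 0.7] gap 0.08548015344969681 t 2.7
row [-0.0055, -0.0052, 0.0073] [0.0004, 0.0004, 0.0016] rows>= 1.0
```

send_rows:
  moves: [-1,-0.006,-0.003,0.004,0,0,0,-1,-0.006,-0.003,0.004,0,0,0,1,-0.006,-0.003,0.004,0,0,0,1,-0.006,-0.003,0.004,0,0,0,1,-0.006,-0.003,0.004,0,0,0,1,-0.006,-0.003,0.004,0,0,0,1,-0.006,-0.003,0.004,0,0,0,1,-0.006,-0.003,0.004,0,0,0,1,-0.006,-0.003,0.004,0,0,0]
  grip_force: 40

```text
clock: 3.6
eef_pos: [0.5644, -0.2764, 0.0524]
orientation: [0.0, 0.643, 0.766, 0.0]
contact_force: [0.7, 0.1, 0.9]
finger_gap: 0.0194
gripper_force: 39.2
```

```bash
python3 m.py .564 -.2765 .16 .17;python3 m.py .564 -.2765 .16 .17
```

```text
at [ 0.5644 -0.2764  0.0524] yaw 0.1747 j [-0.54  0.38  1.58  0.    1.18 -0.71] F [0.7 0.1 0.9] gap 0.019409606944142267 t 3.6
row [-0.0001, -0.0008, -0.2152] [0.0, 0.0, 0.0015] rows>= 3.0
at [ 0.5644 -0.2764  0.0524] yaw 0.1747 j [-0.54  0.38  1.58  0.    1.18 -0.71] F [0.7 0.1 0.9] gap 0.019409606944142267 t 3.6
row [-0.0001, -0.0008, -0.2152] [0.0, 0.0, 0.0015] rows>= 3.0
```

send_rows:
  moves: [1,0,0,-0.05,0,0,0,1,0,0,-0.12,0,0,0,1,0,0,-0.2,0,0,0,1,0,0,-0.28,0,0,0,1,0,0,-0.36,0,0,0,1,0,0,-0.36,0,0,0]

```text
clock: 4.2
eef_pos: [0.5672, -0.2781, 0.2404]
orientation: [0.006, 0.643, 0.766, 0.001]
contact_force: [1.0, 0.3, -0.1]
finger_gap: 0.0191
gripper_force: 39.2
```

```bash
python3 m.py .556 .1 .23 .1
```

```text
at [ 0.5672 -0.2781  0.2404] yaw 0.1747 j [-0.54  0.21  1.43 -0.    1.49 -0.71] F [ 1.   0.3 -0.1] gap 0.019113411610069613 t 4.2
row [0.7487, 0.1092, 0.0161] [0.0029, 0.0024, 0.0238] rows>= 8.0
```

send_rows:
  moves: [1,0.08,0.01,0.01,0,0,0.02,1,0.75,0.11,0.015,0,0,0.024,1,0.75,0.11,0.015,0,0,0.024,1,0.75,0.11,0.015,0,0,0.024,1,0.75,0.11,0.015,0,0,0.024,1,0.75,0.11,0.015,0,0,0.024,1,0.75,0.11,0.015,0,0,0.024,1,0.75,0.11,0.015,0,0,0.024,1,0.75,0.11,0.015,0,0,0.024,1,0.75,0.11,0.015,0,0,0.024]

```text
clock: 5.2
eef_pos: [0.5529, 0.1032, 0.2242]
orientation: [-0.0, 0.67, 0.742, -0.0]
contact_force: [0.8, -0.2, -1.7]
finger_gap: 0.0193
gripper_force: 39.2
```

```bash
python3 m.py .5563 .2527 .16 -.01
```

```text
at [0.5529 0.1032 0.2242] yaw 0.1017 j [ 0.09  0.05  1.64 -0.    1.46 -0.01] F [ 0.8 -0.2 -1.7] gap 0.019347664014634728 t 5.2
row [0.2968, 0.0372, 0.1282] [-0.0003, 0.0001, 0.0355] rows>= 4.0
```

send_rows:
  moves: [1,0.297,0.037,0.0,0,0,0.0355,1,0.297,0.037,0.0,0,0,0.0355,1,0.297,0.037,0.0,0,0,0.0355,1,0.297,0.037,0.05,0,0,0.0355,1,0.297,0.037,0.128,0,0,0.0355,1,0.297,0.037,0.16,0,0,0.0355,1,0.297,0.037,0.16,0,0,0.0355,1,0.297,0.037,0.16,0,0,0.0355]

```text
clock: 6.0
eef_pos: [0.5576, 0.251, 0.1455]
orientation: [0.0, 0.712, 0.702, -0.0]
contact_force: [-0.1, -0.4, 0.9]
finger_gap: 0.0195
gripper_force: 39.3
```

```bash
python3 m.py .5563 .2527 .13 -.01
python3 - <<'E'
from rig import imaging
import cv2,numpy as np,pickle
A=imaging.capture('top');B=imaging.capture('side');pickle.dump(A,open('top1.pkl','wb'));pickle.dump(B,open('side1.pkl','wb'))
a=A['color'][160:235,145:245,::-1];b=B['color'][120:220,180:280,::-1]
c=np.hstack([cv2.resize(a,(400,300),interpolation=2),cv2.resize(b,(400,400),interpolation=2)[50:350]])
cv2.imwrite('pics/pre2.png',np.clip(c*1.7,0,255).astype(np.uint8))
E
python3 m.py .5563 .2527 .13 -.01
```

```text
at [0.5576 0.251  0.1455] yaw -0.0138 j [ 0.34  0.24  1.57 -0.    1.33  0.35] F [-0.1 -0.4  0.9] gap 0.01947329638249705 t 6.0
row [0.0033, -0.0026, 0.031] [0.0, 0.0, -0.0012] rows>= 1.0
at [0.5586 0.2518 0.1472] yaw -0.0133 j [ 0.34  0.24  1.57 -0.    1.33  0.35] F [ 0.4 -0.3 -0.8] gap 0.019340512071487525 t 6.1
row [0.0018, -0.0047, 0.0344] [0.001, -0.0004, -0.001] rows>= 1.0
```

View pics/pre2.png

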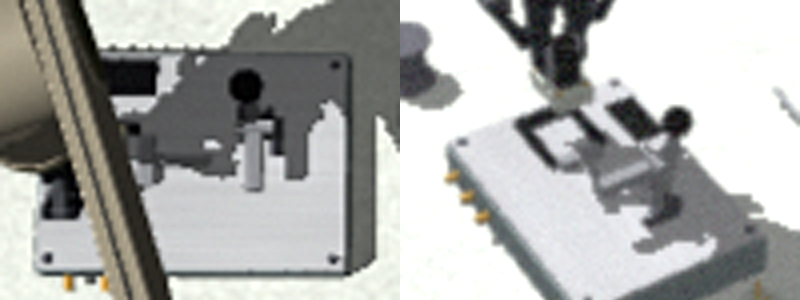

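The module hangs level over the nest in the side view, with its base at around (560,92). I'll check its position from the gold dots.

Run:
```python
from h import *
d=load('side1');im=d['color'].astype(int)
z=.146-.0484+.018
a=-.0135;Y=np.array([-np.sin(a),np.cos(a)]);X=np.array([np.cos(a),np.sin(a)])
for sx in(-1,1):
  for sy in(-1,1):
    p=np.array([.558,.2515])+X*.0138*sx+Y*.0207*sy;print(sx,sy,p.round(4),proj(d,[*p,z]).round(1))
r0,c0=128,205;m=im[r0:155,c0:240];w=m[...,0]-m[...,2]
b,l=blobs(w>15,1)
for i,st,c in b:
    u=np.array(c)+[c0,r0];print(u,st[4],plane(d,u,z)[0].round(4))
print(w.tolist().__str__().replace('],','],\n'))
```

```text
-1 -1 [0.5439 0.231 ] [[219.2 156.4]]
-1 1 [0.5445 0.2724] [[213.4 149.8]]
1 -1 [0.5715 0.2306] [[226.3 153.7]]
1 1 [0.5721 0.272 ] [[220.5 147.2]]
[226. 153.] 1 [0.5724 0.2344 0.1156]
[[-3, -4, -5, 0, 0, -3, -8, 0, 2, -3, 0, -1, 4, -4, -9, 0, -3, -1, -3, -2, 0, -7, -4, -5, -2, -7, -4, -3, -3, -4, 1, 2, 2, 1, 1],
 [-4, -4, -4, -5, 3, 2, -8, -13, 0, -4, -14, -5, -1, -3, -1, -4, 2, -1, -1, -2, -3, -9, -7, 0, -4, -3, -2, 2, -5, 1, 1, -1, 2, 2, 3],
 [-6, -2, -2, -3, 0, -3, -2, -1, 4, -6, -6, -4, -1, -1, -1, 0, 2, -4, 0, -5, -2, -13, -1, -5, -3, -1, 0, -7, 0, -2, 2, 1, 1, 1, 3],
 [-3, 2, -2, 2, 1, 0, -2, -4, -7, -6, 2, 1, -2, -3, -8, 0, -2, -1, 1, -5, -6, -2, 6, 0, -1, -2, -1, 1, 0, 0, 1, 1, 1, 2, 2],
 [-1, 1, -1, 0, 1, 0, 0, -4, 0, -2, 2, -2, -2, -3, -2, -3, 1, 0, -4, -3, -3, 0, 0, 0, -3, 0, -3, 0, 1, 1, 3, 0, 2, 0, 1],
 [0, -4, 3, 0, 3, 0, -2, -1, 0, 1, -3, -3, -4, 1, -2, -2, -4, 3, -4, 1, 1, -6, -7, -7, -3, 2, -3, -5, 1, 1, 3, 2, 1, 2, 1],
 [-2, -1, 2, 1, 1, 2, 2, -5, 2, -5, -4, -6, 0, -1, 1, 0, 2, -6, -2, 0, -6, -7, -1, -4, -2, -6, -2, 0, 2, 0, 0, 2, 1, 1, 2],
 [6, 0, 0, 1, 2, 2, 0, -
[... 1665 characters left out ...]

 [2, 2, 1, 0, 3, 1, 3, 2, 11, 6, 3, -2, -6, -1, 0, 1, -1, 9, 3, -1, 2, 3, 2, 0, 1, 2, 2, 1, 1, 3, 3, 2, 0, -1, 1],
 [2, 1, 2, 0, 0, 2, 1, 3, 9, 6, -3, -3, -6, -3, 4, -1, 1, -2, -2, 1, 0, 3, 2, 1, 2, 1, 1, 1, 3, 2, 3, 2, 3, 2, 4],
 [-1, 2, 1, 0, 0, 2, 0, 1, 4, 2, 1, 0, -2, 1, 1, -8, -6, 0, -5, 0, 0, 2, 1, 0, 4, 1, 2, 2, 1, 0, -1, 2, 1, 2, 2],
 [2, 1, 2, 0, 2, 1, 2, 4, 2, 3, 2, -1, 0, 0, 1, 1, -1, -5, 0, 1, -1, 2, -1, 1, 3, 2, 0, -3, -4, -1, 1, 0, 1, 0, 3],
 [0, 0, 2, 1, 1, 1, 3, 1, -1, 0, 4, 0, 2, 0, 0, -2, -2, 1, -6, 1, 10, 21, 12, 0, 0, -2, -4, -3, -2, -3, -1, -1, -1, 1, 2],
 [2, -1, 0, 1, 3, 3, 1, 0, 0, 1, 1, 2, 0, 0, 5, 1, 4, 2, 2, 3, 3, 8, 3, 0, -2, -3, -5, -4, -2, -2, -5, -2, 0, 2, 3]]
```

send_rows:
  moves: [1,0.0025,-0.0035,0.03,0,0,-0.001,1,0.0025,-0.0035,0.06,0,0,-0.001,1,0.0025,-0.0035,0.08,0,0,-0.001,1,0.0025,-0.0035,0.09,0,0,-0.001,1,0.0025,-0.0035,0.096,0,0,-0.001,1,0.0025,-0.0035,0.096,0,0,-0.001]

```text
clock: 6.7
eef_pos: [0.555, 0.2533, 0.0962]
orientation: [-0.0, 0.71, 0.704, -0.0]
contact_force: [0.8, 0.1, -0.7]
finger_gap: 0.0195
gripper_force: 39.3
```

```bash
python3 m.py .5563 .2527 .0934 -.01
python3 - <<'E'
from rig import readout
import time
from rig import imaging
B=imaging.capture('side')
s=readout.read_state();print(s['eef_pos'],s['contact_force'])
E
```

```text
at [0.555  0.2533 0.0962] yaw -0.009 j [ 0.34  0.29  1.61 -0.    1.24  0.35] F [ 0.8  0.1 -0.7] gap 0.01950811475482452 t 6.7
row [-0.0011, 0.0026, 0.0056] [-0.0003, 0.0001, 0.0003] rows>= 1.0
[0.5553272  0.25335883 0.09678001] [ 0.57219544 -0.07245705  0.20715908]
```

send_rows:
  moves: [1,0,0,0.003,0,0,0,1,0,0,0.006,0,0,0,1,0,0,0.007,0,0,0,1,0,0,0.007,0,0,0]

```text
clock: 7.15
eef_pos: [0.5554, 0.2533, 0.0934]
orientation: [0.0, 0.71, 0.704, 0.0]
contact_force: [0.3, -0.5, -0.4]
finger_gap: 0.0194
gripper_force: 39.3
```

send_rows:
  moves: [1,0,0,0.002,0,0,0,1,0,0,0.003,0,0,0,1,0,0,0.003,0,0,0]

```text
clock: 7.45
eef_pos: [0.5554, 0.2534, 0.0933]
orientation: [0.0, 0.71, 0.704, 0.0]
contact_force: [-5.7, -1.7, 10.8]
finger_gap: 0.0194
gripper_force: 40.8
```

send_rows:
  moves: [0.2,0,0,-0.002,0,0,0,0.0,0,0,-0.002,0,0,0,0.0,0,0,-0.002,0,0,0,0.0,0,0,-0.002,0,0,0,0,0,0,-0.05,0,0,0,0,0,0,-0.14,0,0,0,0,0,0,-0.2,0,0,0,0,0,0,-0.2,0,0,0]

```text
clock: 8.25
eef_pos: [0.5583, 0.2545, 0.1982]
orientation: [0.002, 0.71, 0.704, 0.004]
contact_force: [0.7, -0.8, 0.8]
finger_gap: 0.0425
gripper_force: 0.0
```

```bash
python3 m.py .47 .13 .2 1.57
```

```text
at [0.5583 0.2545 0.1982] yaw -0.0091 j [0.34 0.19 1.53 0.   1.41 0.35] F [ 0.7 -0.8  0.8] gap 0.042471158103290746 t 8.25
row [-0.2505, -0.1743, -0.0061] [0.0031, 0.0014, -0.5026] rows>= 11.0
```

send_rows:
  moves: [1,-0.185,-0.044,0,0,0,0,1,-0.185,-0.044,0,0,0,0,1,-0.185,-0.044,0,0,0,0,1,-0.185,-0.044,0,0,0,0,1,-0.185,-0.044,0,0,0,0,1,-0.185,-0.044,0,0,0,0]

```text
clock: 8.85
eef_pos: [0.5326, 0.162, 0.1916]
orientation: [-0.0, 0.71, 0.704, 0.0]
contact_force: [0.2, -0.3, 0.4]
finger_gap: -0.0001
gripper_force: 0.0
```

```bash
python3 m.py .537 .162 .122 -.01
python3 - <<'E'
from h import *
from rig import imaging
A=imaging.capture('top');B=imaging.capture('side');pickle.dump(A,open('top2.pkl','wb'));pickle.dump(B,open('side2.pkl','wb'))
a=A['color'][160:235,145:245,::-1];b=B['color'][120:220,180:280,::-1]
c=np.hstack([cv2.resize(a,(400,300),interpolation=2),cv2.resize(b,(400,400),interpolation=2)[50:350]])
cv2.imwrite('pics/seat.png',np.clip(c*1.7,0,255).astype(np.uint8))
E
python3 m.py .537 .162 .122 -.01
```

```text
at [0.5326 0.162  0.1916] yaw -0.0079 j [0.2  0.05 1.69 0.   1.4  0.21] F [ 0.2 -0.3  0.4] gap -0.00010012740426092217 t 8.85
row [-0.0, 0.0089, 0.1393] [-0.0, -0.0001, 0.0007] rows>= 2.0
at [0.5325 0.162  0.1917] yaw -0.0078 j [0.2  0.05 1.69 0.   1.4  0.21] F [0.6 0.1 0.2] gap 5.542172844689792e-06 t 8.95
row [0.0001, 0.009, 0.1394] [-0.0, -0.0, 0.0007] rows>= 2.0
```

View pics/seat.png

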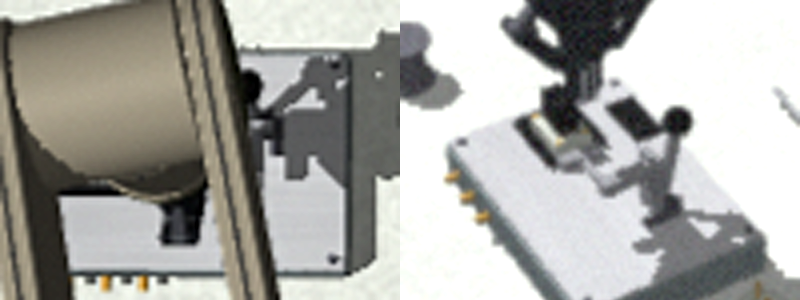

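The relay sits in the nest at crop (560,125), with the fingers clear above. Next is moving down beside the catch tab.

send_rows:
  moves: [1,0,0.008,0.05,0,0,0,1,0,0.008,0.1,0,0,0,1,0,0.008,0.125,0,0,0,1,0,0.008,0.139,0,0,0,1,0,0.008,0.139,0,0,0]

```text
clock: 9.45
eef_pos: [0.5359, 0.1611, 0.1215]
orientation: [-0.0, 0.71, 0.704, -0.001]
contact_force: [0.6, 0.6, -0.1]
finger_gap: 0.0001
gripper_force: 0.0
```

```bash
python3 m.py .537 .149 .122 -.01
```

```text
at [0.5359 0.1611 0.1215] yaw -0.0087 j [0.2  0.13 1.74 0.   1.27 0.21] F [ 0.6  0.6 -0.1] gap 8.294615831840318e-05 t 9.45
row [-0.0243, 0.0024, -0.001] [-0.0005, 0.0001, 0.0004] rows>= 1.0
```

send_rows:
  moves: [1,-0.024,0.002,-0.001,0,0,0,1,-0.038,0.002,-0.006,0,0,0,1,-0.052,0.002,-0.01,0,0,0,1,-0.067,0.002,-0.0115,0,0,0,1,-0.082,0.002,-0.0104,0,0,0,1,-0.096,0.002,-0.007,0,0,0,1,-0.11,0.002,-0.002,0,0,0,1,-0.122,0.002,0.0055,0,0,0,1,-0.134,0.002,0.014,0,0,0,1,-0.144,0.002,0.025,0,0,0]

```text
clock: 10.45
eef_pos: [0.5368, 0.0883, 0.1094]
orientation: [0.0, 0.71, 0.704, -0.0]
contact_force: [0.9, -1.4, 2.7]
finger_gap: 0.0004
gripper_force: 1.1
```

```bash
python3 m.py .537 .0847 .1031 -.01
```

```text
at [0.5368 0.0883 0.1094] yaw -0.0092 j [ 0.07  0.1   1.8  -0.    1.24  0.08] F [ 0.9 -1.4  2.7] gap 0.0004117582757497303 t 10.45
row [-0.0071, 0.0005, 0.0126] [0.0, 0.0001, 0.0003] rows>= 1.0
```

Contact force fits the arc, about 3 N upward. Continuing to the stop.

send_rows:
  moves: [1,-0.004,0,0.006,0,0,0,1,-0.007,0,0.012,0,0,0,1,-0.009,0,0.014,0,0,0,1,-0.009,0,0.015,0,0,0]

```text
clock: 10.85
eef_pos: [0.5365, 0.0847, 0.1023]
orientation: [-0.0, 0.71, 0.704, -0.0]
contact_force: [-1.9, 0.1, 5.9]
finger_gap: 0.0
gripper_force: 2.8
```

send_rows:
  moves: [1,0,0,0.002,0,0,0,1,0,0,0.004,0,0,0,1,0,0,0.004,0,0,0]

```text
clock: 11.15
eef_pos: [0.5368, 0.0847, 0.1017]
orientation: [0.0, 0.71, 0.704, -0.0]
contact_force: [-7.3, -0.9, 14.1]
finger_gap: 0.0001
gripper_force: 7.1
```

send_rows:
  moves: [1,0,0,-0.06,0,0,0,1,0,0,-0.16,0,0,0,1,0,0,-0.22,0,0,0,1,0,0,-0.22,0,0,0]

```text
clock: 11.55
eef_pos: [0.5397, 0.085, 0.2164]
orientation: [0.003, 0.71, 0.704, 0.004]
contact_force: [0.8, 0.1, -0.3]
finger_gap: 0.0001
gripper_force: 0.0
```

```bash
python3 m.py .6005 .1325 .21 1.561
python3 - <<'E'
from h import *
from rig import imaging
A=imaging.capture('top');B=imaging.capture('side')
a=A['color'][160:235,145:245,::-1];b=B['color'][120:220,180:280,::-1]
c=np.hstack([cv2.resize(a,(400,300),interpolation=2),cv2.resize(b,(400,400),interpolation=2)[50:350]])
cv2.imwrite('pics/catch.png',np.clip(c*1.7,0,255).astype(np.uint8))
E
```

```text
at [0.5397 0.085  0.2164] yaw -0.0086 j [ 0.06 -0.    1.7   0.    1.43  0.07] F [ 0.8  0.1 -0.3] gap 0.00013501378192549898 t 11.55
row [0.096, 0.1206, 0.0139] [0.0026, 0.0022, -0.4996] rows>= 11.0
```

View pics/catch.png

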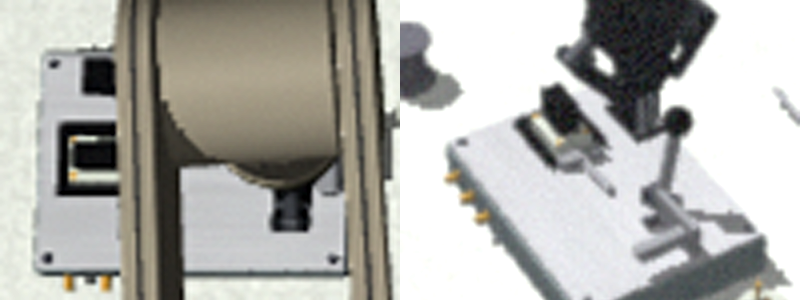

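The catch lies over on its stop, with its tab at around (665,240), and the relay sits flat in the nest. Next is the lever.

send_rows:
  moves: [1,0.096,0.12,0,0,0,-0.498,1,0.096,0.12,0,0,0,-0.498,1,0.096,0.12,0,0,0,-0.498,1,0.096,0.12,0,0,0,-0.498,1,0.096,0.12,0,0,0,-0.498,-1,0.096,0.12,0,0,0,-0.498,-1,0.096,0.12,0,0,0,-0.498,-1,0.096,0.12,0,0,0,-0.498,-1,0.096,0.12,0,0,0,-0.498,-1,0.096,0.12,0,0,0,-0.498]

```text
clock: 12.65
eef_pos: [0.5958, 0.1319, 0.2074]
orientation: [-0.002, 0.037, 0.999, -0.0]
contact_force: [-0.2, 0.5, 0.3]
finger_gap: 0.0723
gripper_force: 0.0
```

send_rows:
  moves: [-1,0,0,0,0,0,-0.02,-1,0,0,0,0,0,-0.02,-1,0,0,0,0,0,-0.02]

```text
clock: 12.95
eef_pos: [0.5963, 0.1319, 0.2085]
orientation: [-0.001, 0.01, 1.0, -0.0]
contact_force: [-0.1, -0.4, 0.6]
finger_gap: 0.0854
gripper_force: 0.0
```

```bash
python3 m.py .6005 .1322 .1405 1.561
```

```text
at [0.5963 0.1319 0.2085] yaw 1.5516 j [ 0.13  0.19  1.51  0.    1.44 -1.42] F [-0.1 -0.4  0.6] gap 0.08535294576793095 t 12.95
row [-0.0088, 0.0008, 0.1359] [-0.0001, -0.0009, -0.003] rows>= 2.0
```

send_rows:
  moves: [-1,-0.008,0,0.07,0,0,-0.003,-1,-0.008,0,0.11,0,0,-0.003,-1,-0.008,0,0.136,0,0,-0.003,-1,-0.008,0,0.136,0,0,-0.003,1,-0.008,0,0.136,0,0,-0.003,1,-0.008,0,0.136,0,0,-0.003,1,-0.008,0,0.136,0,0,-0.003,1,-0.008,0,0.136,0,0,-0.003,1,-0.008,0,0.136,0,0,-0.003,1,-0.008,0,0.136,0,0,-0.003]
  grip_force: 40

```text
clock: 13.95
eef_pos: [0.602, 0.1303, 0.1438]
orientation: [0.001, 0.004, 1.0, -0.001]
contact_force: [-1.1, -7.1, 5.8]
finger_gap: 0.0235
gripper_force: 38.8
```

```bash
python3 m.py .6005 .1322 .1405 1.561
```

```text
at [0.602  0.1303 0.1438] yaw 1.5625 j [ 0.13  0.25  1.56 -0.    1.33 -1.43] F [-1.1 -7.1  5.8] gap 0.023525565926638646 t 13.95
row [0.003, 0.0038, 0.0067] [-0.0007, 0.0006, 0.0005] rows>= 1.0
```

send_rows:
  moves: [-0.2,0,0,0,0,0,0,-0.2,0,-0.004,0,0,0,0,-0.2,0,-0.004,0.012,0,0,0,-0.2,0,-0.004,0.012,0,0,0]

```text
clock: 14.35
eef_pos: [0.6005, 0.1299, 0.135]
orientation: [-0.001, 0.004, 1.0, -0.0]
contact_force: [-0.7, -0.7, 0.4]
finger_gap: 0.0509
gripper_force: 0.0
```

```bash
python3 m.py .6005 .1305 .136 1.561
```

```text
at [0.6005 0.1299 0.135 ] yaw 1.5632 j [ 0.13  0.26  1.57  0.    1.32 -1.43] F [-0.7 -0.7  0.4] gap 0.05093990707383759 t 14.35
row [-0.0001, 0.0012, -0.002] [-0.0, -0.0005, 0.0007] rows>= 1.0
```

send_rows:
  moves: [1,0,0,0,0,0,0,1,0,0,0,0,0,0,1,0,0,0,0,0,0,1,0,0,0,0,0,0,1,0,0,0,0,0,0,1,0,0,0,0,0,0]

```text
clock: 14.95
eef_pos: [0.6011, 0.13, 0.1363]
orientation: [-0.0, 0.004, 1.0, 0.0]
contact_force: [-0.6, 1.7, -0.6]
finger_gap: 0.0236
gripper_force: 39.2
```

```bash
python3 m.py .6005 .1305 .136 1.561
python3 - <<'E'
from h import *
from rig import imaging
B=imaging.capture('side')
b=B['color'][110:210,200:300,::-1]
c=cv2.resize(b,(600,600),interpolation=2)
cv2.imwrite('pics/knob.png',np.clip(c*1.9,0,255).astype(np.uint8))
E
```

```text
at [0.6011 0.13   0.1363] yaw 1.5632 j [ 0.13  0.25  1.57  0.    1.32 -1.43] F [-0.6  1.7 -0.6] gap 0.023621801639555823 t 14.95
row [0.0012, 0.0011, 0.0005] [0.0, -0.0, 0.0007] rows>= 1.0
```

View pics/knob.png

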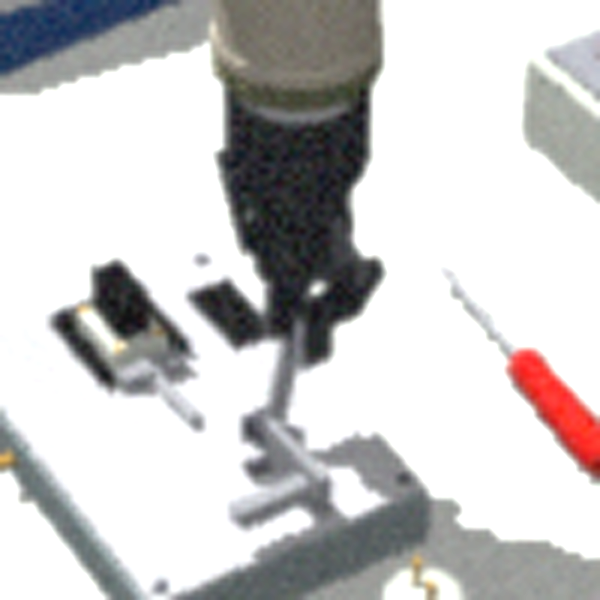

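The pads hold the knob, and the stem emerges between them at (298,330). The contact forces are small, so I'll pull along the arc.

send_rows:
  moves: [1,0.016,0,-0.0024,0,0,0,1,0.032,0,-0.003,0,0,0,1,0.048,0,-0.0024,0,0,0,1,0.064,0,0,0,0,0,1,0.079,0,0.004,0,0,0,1,0.094,0,0.0094,0,0,0,1,0.108,0,0.0164,0,0,0,1,0.122,0,0.0248,0,0,0,1,0.1286,0,0.0294,0,0,0,1,0.1286,0,0.0294,0,0,0]
  grip_force: 60

```text
clock: 16.0
eef_pos: [0.5359, 0.1303, 0.1208]
orientation: [-0.001, 0.004, 1.0, -0.0]
contact_force: [0.1, -0.8, 0.3]
finger_gap: -0.0003
gripper_force: 0.0
```

```bash
python3 m.py .5368 .1305 .1213 1.561
```

```text
at [0.5359 0.1303 0.1208] yaw 1.5633 j [ 0.15  0.11  1.77 -0.    1.27 -1.42] F [ 0.1 -0.8  0.3] gap -0.0003159950640739731 t 16.0
row [-0.0018, 0.0004, -0.001] [-0.0001, -0.0004, 0.0007] rows>= 1.0
```

send_rows:
  moves: [1,0,0,-0.08,0,0,0,1,0,0,-0.18,0,0,0,1,-0.05,0,-0.18,0,0,0.497,1,-0.13,0,-0.18,0,0,0.497,-0.2,-0.13,0,-0.18,0,0,0.497,-0.2,-0.13,0,-0.18,0,0,0.497,-0.2,-0.13,0,-0.18,0,0,0.497,-0.2,-0.13,0,-0.18,0,0,0.497,-0.2,-0.13,0,-0.18,0,0,0.497,-0.2,-0.13,0,-0.18,0,0,0.497]

```text
clock: 17.0
eef_pos: [0.6022, 0.1298, 0.2116]
orientation: [0.0, 0.57, 0.821, 0.0]
contact_force: [-0.0, -0.4, 0.5]
finger_gap: 0.051
gripper_force: 0.0
```

send_rows:
  moves: [-0.2,0,0,0,0,0,0.12,-0.2,0,0,0,0,0,0.12,-0.2,0,0,0,0,0,0.12,-0.2,0,0,0,0,0,0.12]

```text
clock: 17.4
eef_pos: [0.6021, 0.1298, 0.2117]
orientation: [0.0, 0.712, 0.702, 0.0]
contact_force: [-0.5, -0.1, -0.9]
finger_gap: 0.0511
gripper_force: 0.0
```

```bash
python3 m.py .601 .1318 .155 -.01
python3 - <<'E'
from h import *
from rig import imaging
A=imaging.capture('top');B=imaging.capture('side')
a=A['color'][160:235,145:245,::-1];b=B['color'][120:220,180:280,::-1]
c=np.hstack([cv2.resize(a,(400,300),interpolation=2),cv2.resize(b,(400,400),interpolation=2)[50:350]])
cv2.imwrite('pics/re.png',np.clip(c*1.7,0,255).astype(np.uint8))
E
python3 m.py .601 .1318 .155 -.01
```

```text
at [0.6021 0.1298 0.2117] yaw -0.015 j [ 0.13  0.2   1.5  -0.    1.45  0.14] F [-0.5 -0.1 -0.9] gap 0.051077254320394824 t 17.4
row [0.0039, -0.0024, 0.1133] [0.0001, -0.0, -0.0016] rows>= 2.0
at [0.602  0.1298 0.2116] yaw -0.0113 j [ 0.13  0.2   1.5  -0.    1.45  0.14] F [ 0.  -0.5  0.1] gap 0.05138575961237531 t 17.5
row [0.0039, -0.0021, 0.1132] [0.0, 0.0, -0.0004] rows>= 2.0
```

View pics/re.png

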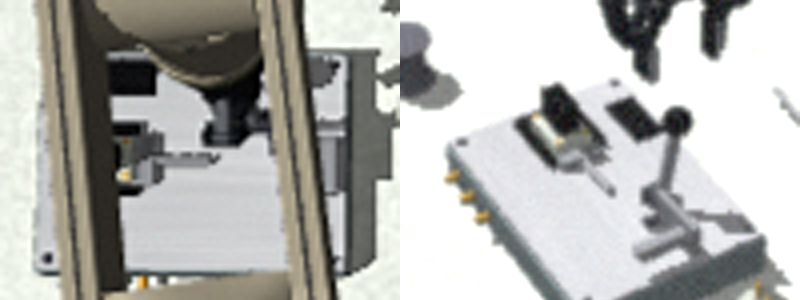

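The crop shows the lever back at rest with its knob at (678,121), the catch still over and the relay still seated. The grip slipped sideways. I'll regrasp with one finger behind the knob and one in front, so the pull is positive.

send_rows:
  moves: [-0.2,0.003,-0.002,0.06,0,0,0,-0.2,0.003,-0.002,0.1,0,0,0,-0.2,0.003,-0.002,0.13,0,0,0,-0.2,0.003,-0.002,0.13,0,0,0,1,0.003,-0.002,0.13,0,0,0,1,0.003,-0.002,0.13,0,0,0,1,0.003,-0.002,0.13,0,0,0,1,0.003,-0.002,0.13,0,0,0,1,0.003,-0.002,0.13,0,0,0]
  grip_force: 40

```text
clock: 18.4
eef_pos: [0.6007, 0.1315, 0.1483]
orientation: [-0.0, 0.712, 0.702, -0.0]
contact_force: [-8.0, -0.3, 5.3]
finger_gap: 0.0237
gripper_force: 38.9
```

```bash
python3 m.py .601 .1318 .147 -.01
```

```text
at [0.6007 0.1315 0.1483] yaw -0.0133 j [0.13 0.24 1.56 0.   1.34 0.15] F [-8.  -0.3  5.3] gap 0.023677064086471453 t 18.4
row [0.0006, 0.0007, 0.0027] [-0.0001, -0.0, -0.0011] rows>= 1.0
```

send_rows:
  moves: [1,-0.008,0,-0.001,0,0,-0.0,1,-0.017,0,-0.0024,-0.016,0,0,1,-0.034,0,-0.003,-0.032,0,0]

```text
clock: 18.7
eef_pos: [0.599, 0.1194, 0.1483]
orientation: [0.033, 0.71, 0.702, 0.037]
contact_force: [-9.9, 34.1, -2.1]
finger_gap: 0.0231
gripper_force: 38.7
```

I put the shift in the wrong column, so the tool moved along tool x instead of tool y. Going back to the start pose of that call.

send_rows:
  moves: [1,0.017,0,0.0015,0.016,0,0,1,0.034,0,0.003,0.032,0,0,1,0.034,0,0.003,0.032,0,0]

```text
clock: 19.0
eef_pos: [0.6002, 0.1243, 0.1478]
orientation: [0.002, 0.713, 0.701, -0.006]
contact_force: [-13.4, -42.8, 9.1]
finger_gap: 0.0193
gripper_force: 84.1
```

```bash
python3 m.py .601 .1318 .147 -.01
python3 - <<'E'
from rig import readout
s=readout.read_state();print(s['orientation'],s['gripper_force'])
E
```

```text
at [0.6002 0.1243 0.1478] yaw -0.0168 j [ 0.13  0.25  1.56 -0.01  1.34  0.15] F [-13.4 -42.8   9.1] gap 0.019312879093937578 t 19.0
row [0.015, 0.0014, 0.0015] [-0.0018, 0.0036, -0.0022] rows>= 1.0
[ 0.00193467  0.712997    0.70113918 -0.00594761] 84.10655379295349
```

send_rows:
  moves: [-0.2,0,0,0,0,0,0,-0.2,0,0,0,0,0,0,-0.2,0,0,0,0,0,0,-0.2,0,0,0,0,0,0]

```text
clock: 19.4
eef_pos: [0.6015, 0.1319, 0.1475]
orientation: [0.0, 0.712, 0.702, 0.001]
contact_force: [-0.2, -0.4, 0.6]
finger_gap: 0.0512
gripper_force: 0.0
```

```bash
python3 m.py .600 .1315 .147 -.01
python3 - <<'E'
from h import *
from rig import imaging
A=imaging.capture('side');d0=load('side2')
# catch/relay unchanged? compare regions with the earlier picture
r=A['color'][168:200,232:262].astype(int).mean(2);n=A['color'].astype(int).mean(2)
print('relay gold',[(np.array(c)+[210,142]).round(1).tolist() for _,_,c in blobs((A['color'][142:165,210:235,0].astype(int)-A['color'][142:165,210:235,2])>20,1)[0]])
E
```

```text
at [0.6015 0.1319 0.1475] yaw -0.0132 j [0.13 0.24 1.56 0.   1.33 0.15] F [-0.2 -0.4  0.6] gap 0.05123190827851534 t 19.4
row [-0.0008, -0.003, 0.0009] [0.0005, -0.0002, -0.001] rows>= 1.0
relay gold [[213.5, 161.0]]
```

send_rows:
  moves: [-0.2,-0.001,-0.005,0,0,0,0,1,-0.001,-0.005,0,0,0,0,1,-0.001,-0.005,0,0,0,0,1,-0.001,-0.005,0,0,0,0,1,-0.001,-0.005,0,0,0,0,1,-0.001,-0.005,0,0,0,0,1,-0.001,-0.005,0,0,0,0]
  grip_force: 40

```text
clock: 20.15
eef_pos: [0.5987, 0.131, 0.1469]
orientation: [0.0, 0.712, 0.702, 0.0]
contact_force: [1.5, 1.4, 1.8]
finger_gap: 0.0231
gripper_force: 39.2
```

send_rows:
  moves: [1,0,-0.008,-0.001,-0.008,0,0,1,0,-0.017,-0.0024,-0.016,0,0,1,0,-0.026,-0.003,-0.024,0,0,1,0,-0.034,-0.003,-0.032,0,0]

```text
clock: 20.55
eef_pos: [0.5831, 0.1312, 0.1488]
orientation: [0.037, 0.711, 0.701, 0.037]
contact_force: [10.2, -0.6, -5.1]
finger_gap: 0.0233
gripper_force: 39.4
```

```bash
cat > arc.py <<'E'
import numpy as np,sys
# rows from commanded (theta0,alpha0) along the arc, in tool axes: tool y, z and rx
P=lambda th,al:np.array([80*(np.sin(.2-th)-np.sin(.2))-13*np.sin(al),80*(np.cos(.2-th)-np.cos(.2))+13*(np.cos(al)-1)])
t0,a0=float(sys.argv[1]),float(sys.argv[2])
for s in sys.argv[3:]:
    t=float(s);a=min(t*.47,.4);d=P(t,a)-P(t0,a0)
    ax=np.array([np.cos(a0),np.sin(a0)]);az=np.array([np.sin(a0),-np.cos(a0)])
    print(t,(d@ax/500).round(4),(d@az/500).round(4),round(-(a-a0)/np.pi,4))
E
python3 arc.py .2 .1 .3 .4 .5 .6 .7 .8 .85 .88
python3 - <<'E'
from rig import readout,imaging
imaging.capture('side')
s=readout.read_state();print(s['eef_pos'],s['contact_force'],s['qpos'])
E
```

```text
0.3 -0.017 -0.0008 -0.0131
0.4 -0.0342 0.0001 -0.028
0.5 -0.0513 0.0026 -0.043
0.6 -0.068 0.0068 -0.0579
0.7 -0.0842 0.0125 -0.0729
0.8 -0.0998 0.0198 -0.0879
0.85 -0.1073 0.024 -0.0953
0.88 -0.1113 0.0265 -0.0955
[0.58235032 0.13126499 0.14900069] [4.67569588 0.61239025 0.43212392] [ 0.1452999   0.10657783  1.71734037 -0.01771127  1.21270291  0.16426998]
```

send_rows:
  moves: [1,0,-0.008,-0.0005,-0.006,0,0,1,0,-0.017,-0.0008,-0.013,0,0,1,0,-0.026,0,-0.02,0,0,1,0,-0.034,0,-0.028,0,0,1,0,-0.043,0.0013,-0.035,0,0,1,0,-0.051,0.0026,-0.043,0,0,1,0,-0.06,0.0047,-0.05,0,0,1,0,-0.068,0.0068,-0.058,0,0]

```text
clock: 21.4
eef_pos: [0.5515, 0.1317, 0.1452]
orientation: [0.103, 0.704, 0.695, 0.103]
contact_force: [7.8, -0.3, 7.7]
finger_gap: 0.0234
gripper_force: 39.5
```

```bash
python3 arc.py .6 .282 .65 .7 .75 .8 .85 .88 .91
```

```text
0.65 -0.0085 0.0011 -0.0075
0.7 -0.017 0.0027 -0.015
0.75 -0.0254 0.0047 -0.0224
0.8 -0.0336 0.007 -0.0299
0.85 -0.0418 0.0098 -0.0374
0.88 -0.0462 0.0116 -0.0376
0.91 -0.0506 0.0135 -0.0376
```

send_rows:
  moves: [1,0,-0.0085,0.001,-0.0075,0,0,1,0,-0.017,0.0027,-0.015,0,0,1,0,-0.0254,0.0047,-0.022,0,0,1,0,-0.0336,0.007,-0.03,0,0,1,0,-0.0418,0.0098,-0.037,0,0,1,0,-0.046,0.0116,-0.0376,0,0,1,0,-0.046,0.0116,-0.0376,0,0,1,0,-0.046,0.0116,-0.0376,0,0]

```text
clock: 22.2
eef_pos: [0.532, 0.1325, 0.1352]
orientation: [0.145, 0.697, 0.688, 0.144]
contact_force: [-0.1, 0.7, 18.6]
finger_gap: 0.0231
gripper_force: 40.8
```

Run:
```python
from rig import readout,imaging
imaging.capture('side')
s=readout.read_state();print(s['eef_pos'],s['orientation'],s['contact_force'],s['qpos'],s['finger_gap'])
import numpy as np
print('expected at .85', np.array([.599,.147])+np.array([-69.4,-15.7])/1e3)
```

```text
[0.53200115 0.13257978 0.13524093] [0.14513042 0.69667656 0.68759701 0.14418489] [-0.53625611 -0.49798961 19.34835408] [ 0.20335442 -0.25433533  2.13758248 -0.11226367  0.85774385  0.27271417] 0.023360376391723572
expected at .85 [0.5296 0.1313]
```

send_rows:
  moves: [1,0,-0.003,-0.004,0,0,0,1,0,-0.005,-0.0086,0,0,0,1,0,-0.005,-0.0086,0,0,0,1,0,-0.005,-0.0086,0,0,0]

```text
clock: 22.65
eef_pos: [0.5275, 0.131, 0.1357]
orientation: [0.145, 0.698, 0.687, 0.143]
contact_force: [20.3, -5.9, -2.7]
finger_gap: 0.0236
gripper_force: 42.1
```

Run:
```python
from h import *
from rig import readout,imaging
A=imaging.capture('top');B=imaging.capture('side')
s=readout.read_state();print(s['eef_pos'],s['orientation'],s['contact_force'],s['finger_gap'])
a=A['color'][160:235,145:245,::-1];b=B['color'][120:220,180:280,::-1]
c=np.hstack([cv2.resize(a,(400,300),interpolation=2),cv2.resize(b,(400,400),interpolation=2)[50:350]])
cv2.imwrite('pics/end.png',np.clip(c*1.7,0,255).astype(np.uint8))
```

```text
[0.52754559 0.13102197 0.13566299] [0.14502518 0.69759713 0.6869744  0.142801  ] [21.65334765 -6.49169378 -3.17612744] 0.02291994122610238
```

View pics/end.png

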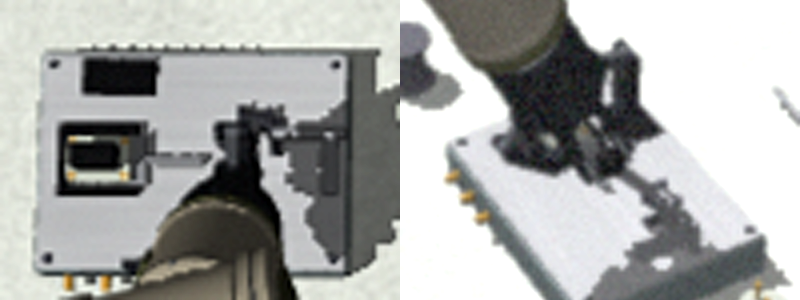

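Top view: the relay sits in the nest against the jaw at (95,153), and the fingers hold the knob at around (235,135). I'll do one more small tangential push to confirm the stop and relieve the radial load.

send_rows:
  moves: [1,0,-0.0023,0.0037,0,0,0,1,0,-0.0023,0.0037,0,0,0,1,0,-0.0023,0.0037,0,0,0,1,0,-0.0023,0.0037,0,0,0]

```text
clock: 23.15
eef_pos: [0.5277, 0.1311, 0.1354]
orientation: [0.145, 0.698, 0.687, 0.143]
contact_force: [5.5, -8.3, 13.7]
finger_gap: 0.0228
gripper_force: 43.8
```

Run:
```python
from rig import readout,imaging
import numpy as np
for i in range(2):
    imaging.capture('side')
    s=readout.read_state();p=s['eef_pos'];print(p,s['contact_force'],s['finger_gap'],s['clock'])
    b=np.array([p[0]+.0052-.5851,p[2]-.0119-.055]);print('theta~',.2-np.arctan2(*b),np.hypot(*b))
```

```text
[0.52774596 0.13113445 0.13542404] [ 7.09070239 -8.423229   13.8600416 ] 0.023244835443223227 23.2
theta~ 0.8505709795221139 0.0861138060680654
[0.52772955 0.13111982 0.13540474] [ 5.43240865 -7.92285213 14.30765551] 0.023057255425918265 23.25
theta~ 0.8508583527841787 0.0861083920284857
```

```bash
python3 -c "
from rig import ctrl
print(ctrl.sign_off())"
```

```text
the job is handed in; nothing more can be done
None
```

The relay is seated and released in the nest, the catch is over on its stop, and the fingers are holding the lever at its front stop (angle about 0.85 rad from the measured pose); the job is handed in at about 23 s.

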